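# Clear the tin off the glue press and hold the brooch clamped

## Robot

A 6-joint arm with a two-finger parallel gripper is mounted at the origin on the work surface; the furniture and walls round the work are solid. World frame = base frame: x ahead of the robot, y to its left, z up, the work surface at z = 0. Lengths are in mm, angles in degrees, forces in N, time in s.
With the tool pointing down it reaches from about 400 to 925 mm from the base axis. Payload 12.5 kg.
Tool frame: the origin (TCP) lies on the centre line of the jaws, within the pads' length; the fingertips stand 14 mm ahead of it and the grasp point (between the pads) lies 5 mm behind it; y points along the fingers, x is the direction in which the jaws open and shut, and the axes are right-handed (so a half turn about y gives the same grasp; the last joint's range is limited). The gripper opens to 95 mm and grips with 3 to 60 N. Pads are 20 mm wide; open, the fingers measure 119 mm over their backs; the gripper's body (75 mm by 180 mm) begins 59 mm behind the grasp point.
Start: joints at [-69.534, 28.126, 89.318, -0, 62.55, -6.05], TCP at [279.059, -559.26, 228.661] pointing down, gripper open.
Joint ranges: [-177.58, 177.58], [-47.91, 125.51], [2.72, 160], [-65.01, 245.01], [3.68, 167.84], [-153.87, 153.87]. Speed limits (degrees/s): [127.2, 127.2, 159.86, 180, 180, 180].

## Interface

Orientations are given as a 3x3 rotation matrix whose columns are the frame's x, y, z axes.
In Python, from rig import manip gives the robot as it stands.
- The arm moves only by the tool drive_tool, never from a script. Its argument "steps" is a list of rows, each an object with "offset": the shift along the world's x, y, z in cm, a list of three; "yaw": the turn about the world's z in rad; "grip": the opening, from -1 (shut) to 1 (fully open). A call has 1 to 10 rows; each row is the pose to reach, as a shift and turn from the pose commanded when the call began; what a row does not reach only later rows make up. A row lasts 1/12 s, in which the tool goes at most 41.7 mm and 7.16 degrees, less where a joint would pass 70% of its speed; a pose out of reach is approached as far as the arm can. A call with a gripper value outside its range is refused whole. The fingers move at their own pace and stop on an object; "force" is the grip in N (left out, the last holds). Time passes only in rows, so rows that repeat a pose let the fingers close. It gives the time, the measured TCP pose, the force and the opening at its end, in the units of the state.
- manip.get_state(): the state, without advancing time (a new reading comes with each control period).
- manip.camera(name): name is "scene" or "top"; returns a dict with "color" (384x512x3 uint8, red, green, blue), "mtx" (3x3 intrinsics, pixels), "eye" and "rotation" of the camera in the world. Camera axes: x right, y up, looking along -z (the intrinsics and any distortion apply to the point x, -y, -z); pixel columns grow to the right and rows downward; lengths in mm; the calibration is good to about 2 mm. A picture is of the moment at which its call begins. There is no depth.
- manip.sign_off(): hands the job in, once; it reports no verdict.
The state is a dict: "t": time; "joint_positions": joint angles; "qvel": joint speeds; "effort": joint torques, N m; "tcp_pos": TCP position; "ee_rot": TCP orientation; "contact_force": force on the tool from outside, world axes, zero at the start; "wrist_torque": the same for the moment, N m; "finger_gap": finger opening in mm.
Only numpy, scipy, OpenCV 4.12 (cv2) and the standard library are available. Lean on these libraries where they do the work, as an engineer would, in place of code of your own. Each camera call takes 0.05 s, during which the arm holds its last target.

## Task

A lidded metal tin has been left standing on the round palm plate of the brooch glue press: lift it off by its handle and set it down gently, upright and wholly on the round cork coaster beside the press, and let go. Then push the empty palm plate straight down by 15 mm (about half its way, so that the rubber foot clamps the freshly glued brooch; never down to the stop, which would crush it) and keep it pressed there: the job finishes with the arm still holding the plate down. Leave the other goods standing where they are.

Things in the scene. Friction and masses are not known exactly. Their poses are not given: they have to be found in the camera images.
- press: Glue press, fixed to the table, heights exact: beech base board 150 x 160 x 22 mm (local x by y); two steel columns at local y = +-55 mm; a wooden bridge beam 34 x 150 mm (x by y) over them, its top 117 mm above the table (column nuts to 125 mm). Above the bridge, on its centre line, the round wooden palm plate on a spring plunger. Origin: centre of the base's underside, on the table; z up.
- plate_top (a point): Centre of the top face of the press's round wooden palm plate (90 mm across, 14 mm thick). At rest it lies 166 mm above the table; moves straight down when pressed. Pushed at its centre from above, with closed fingers.
- plate (a joint): Travel of the palm plate, m: 0 at rest (up), grows downward, stop at 0.028. A spring returns it: it starts to move at about 5 N (the tin's weight does not move it), and it takes about 8 N at 8 mm, where the foot meets the brooch, then about 0.7 N more per mm: about 10 N at 10 mm, 13 N at 15 mm, 17 N at 20 mm.
- foot (a joint): How far the sprung rubber foot under the plunger is pushed in, m: 0 while it hangs free, grows once it bears on the brooch: about the plate's travel minus 0.0085.
- nest (a point): Centre of the floor of the brass nest ring (inside diameter 40 mm, wall 5 mm, 6 mm high) on the base board under the foot, 22 mm above the table.
- glued_brooch: Round turned wooden brooch, 36 mm across, 12 mm high, lying loose in the nest; origin at the centre of its underside. Stays there.
- tin_grip (a point): Centre of the flat wooden grip (16 mm thick along its local x, 54 mm long along local y, 18 mm high) at the top of the tin's stiff upright handle, 120 mm above the tin's underside; local z up. Starts about 286 mm above the table. Taken from above across its 16 mm; 30 mm of free space between grip and lid.
- tin: Closed round metal tin with lid, 75 mm across, 81 mm high (129 mm with handle), 0.18 to 0.33 kg; origin at the centre of its underside. Starts upright on the palm plate.
- coaster: Flat round cork coaster, 110 mm across, 4 mm thick, fixed on the table about 0.26 to 0.46 m from the press, to its left or right; origin at the centre of its underside.
- spool: Bystander: thread spool standing, 24 mm across, 36 mm high, between press and coaster. Origin under its centre, as for all bystanders.
- stool: Bystander: miniature three-legged stool with dark seat, 68 mm across, 58 mm high.
- bracelet: Bystander: bead bracelet lying flat, 67 mm across, 11 mm high.
- figure: Bystander: black carved group of figures, 45 x 65 x 123 mm.
- rooster: Bystander: carved painted rooster, 58 x 121 x 172 mm.
- gourd: Bystander: dark lidded gourd jar, 107 mm across, 150 mm high.
Not all that is in view belongs to the job. Of the things that look like the tin, the smallest one is meant. Of the things that look like the coaster, take the one that is farthest to the robot's left at the start.

How it is judged:
By the outcome, as a careful person would: the job done as asked, in the order asked, and still so for the second after the job is handed in, while the arm keeps its last pose, push and grip.
It also fails if it takes over 59 s, if anything falls off the work surface, if the arm or the gripper's body presses on something with over 40 N, if the wrist force passes 120 N, or if a joint passes its speed limit or range.

## Working session

There is one attempt and no reset: what is moved stays moved. The work goes in short steps, Python scripts to look and compute and a tool call to move; the robot and the scene stay as the last step left them, time stands still between calls to the robot, and variables do not carry over. Pictures are saved under pics/ and viewed, and the job is handed in when it is done.

Besides the shell and the picture viewer there is one more tool, called after "Request:" by a JSON object that holds its "api" and its "payload", one argument or row to a line. drive_tool: Moves the arm, as the interface text tells. Its arguments: {"type":"object","properties":{"steps":{"type":"array","items":{"type":"object","properties":{"offset":{"type":"array","items":{"type":"number"}},"yaw":{"type":"number"},"grip":{"type":"number"}}}},"force":{"type":"number"}},"required":["steps"]}

```bash
mkdir -p pics; ls; python3 - <<'E'
from rig import manip
import cv2,pickle
s=manip.get_state();print(s)
for n in("scene","top"):
    c=manip.camera(n);pickle.dump(c,open(f"pics/{n}0.pkl","wb"))
    cv2.imwrite(f"pics/{n}0.png",cv2.resize(c["color"][:,:,::-1],(800,600),interpolation=cv2.INTER_CUBIC))
    print(n,c["mtx"],c["eye"],c["rotation"],[k for k in c])
E
```

```text
pics
{'t': 0.0, 'joint_positions': array([-6.95353798e+01,  2.81651761e+01,  8.93500875e+01,  3.55003642e-04,
        6.25482638e+01, -6.05140222e+00]), 'qvel': array([ 0.07436669, -0.02772423,  0.03603716,  0.0021312 , -0.06820449,
        0.05920803]), 'effort': array([ 1.00786448e-03, -6.12632632e+01, -2.58189315e+01,  6.92911260e-02,
        4.80911310e-02, -6.23515575e-05]), 'tcp_pos': array([ 278.96386358, -559.03999024,  228.05080858]), 'ee_rot': array([[ 4.46445290e-01, -3.82503729e-04,  8.94810850e-01],
       [-8.94810253e-01,  1.04070784e-03,  4.46445437e-01],
       [-1.10200371e-03, -9.99999385e-01,  1.22350856e-04]]), 'contact_force': array([ 0.08212872, -0.0134937 , -0.32762583]), 'wrist_torque': array([ 0.01499347, -0.06221625,  0.03303062]), 'finger_gap': 95.12934323844867}
scene [[467.74445576   0.         254.29910003]
 [  0.         467.74445576 191.8435367 ]
 [  0.           0.           1.        ]] [-531.00267317 -604.51230804 1259.77118081] [[ 0.50423117  0.5934883  -0.62731377]
 [-0.86350633  0.33777668 -0.37451801]
 [-0.0103801   0.73053306  0.68279843]] ['color', 'mtx', 'eye', 'rotation']
top [[386.5379644    0.         253.80245362]
 [  0.         386.5379644  193.67345988]
 [  0.           0.           1.        ]] [ 189.95856872   22.81392677 1696.87886664] [[-7.38854473e-03  9.81365009e-01 -1.92010753e-01]
 [-9.99972573e-01 -7.34928838e-03  9.16655083e-04]
 [-5.11569176e-04  1.92012260e-01  9.81392394e-01]] ['color', 'mtx', 'eye', 'rotation']
```

View pics/scene0.png

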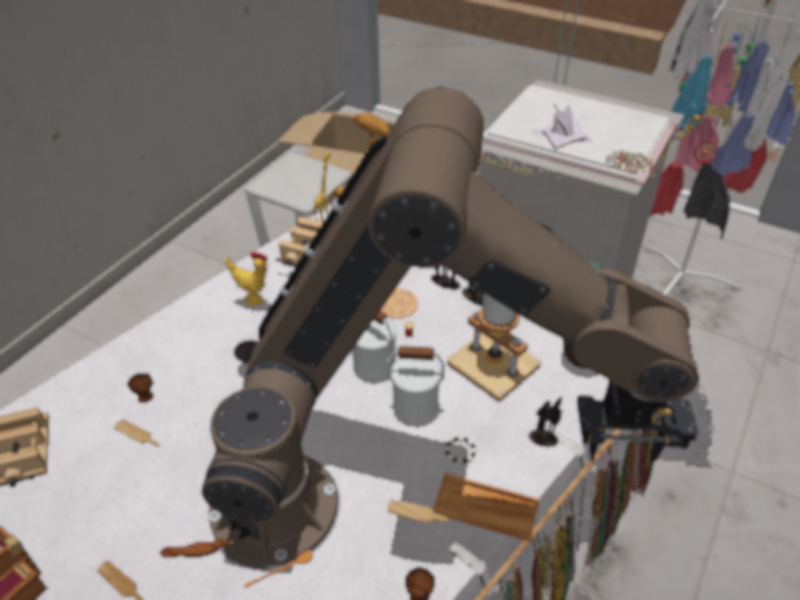

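View pics/top0.png

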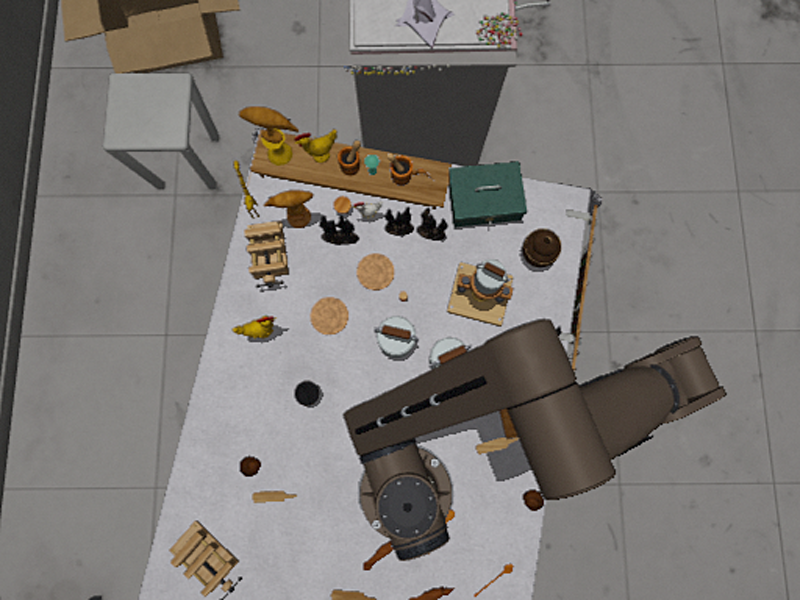

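The top view shows the press with the small tin at about (485,280) and two coasters at (329,315) and (375,272); the left one is the target. Two bigger tins stand at (397,337) and (448,353). I'll zoom in next.

```bash
cat > h.py <<'E'
import numpy as np,cv2,pickle
def ray(c,u,v):
    K=c["mtx"];d=np.array([(u-K[0,2])/K[0,0],-(v-K[1,2])/K[1,1],-1.]);return c["rotation"]@d
def at(c,u,v,z):
    d=ray(c,u,v);e=np.array(c["eye"]);return e+d*(z-e[2])/d[2]
def proj(c,p):
    q=c["rotation"].T@(np.array(p,float)-c["eye"]);K=c["mtx"]
    return np.array([K[0,0]*q[0]/-q[2]+K[0,2],K[1,1]*-q[1]/-q[2]+K[1,2]])
def crop(c,x0,y0,x1,y1,name,k):
    im=c["color"][y0:y1,x0:x1,::-1];cv2.imwrite(name,cv2.resize(im,None,fx=k,fy=k,interpolation=cv2.INTER_CUBIC))
E
python3 - <<'E'
from h import *
c=pickle.load(open("pics/top0.pkl","rb"));crop(c,280,140,380,215,"pics/t1.png",8)
crop(c,190,150,290,225,"pics/t2.png",8)
c=pickle.load(open("pics/scene0.pkl","rb"));crop(c,220,160,360,265,"pics/s1.png",5.7)
E
```

```text
(no output)
```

View pics/t1.png

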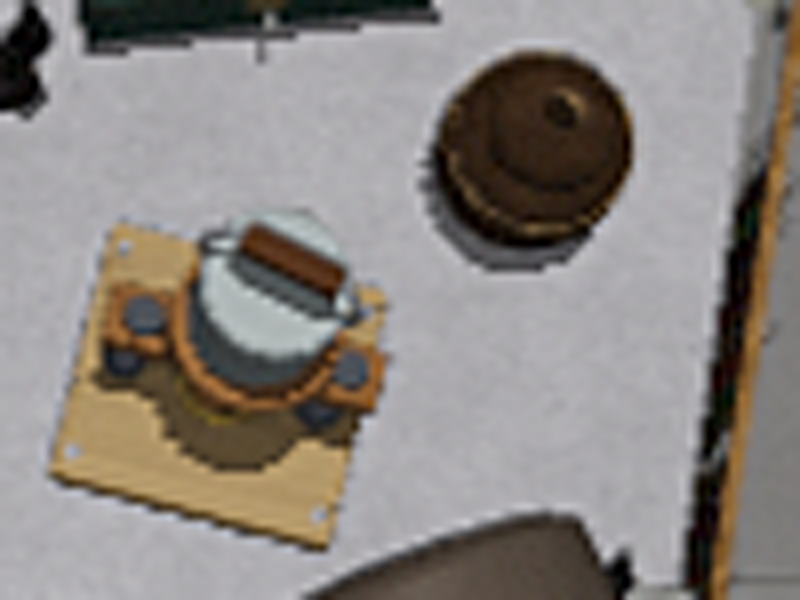

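View pics/t2.png

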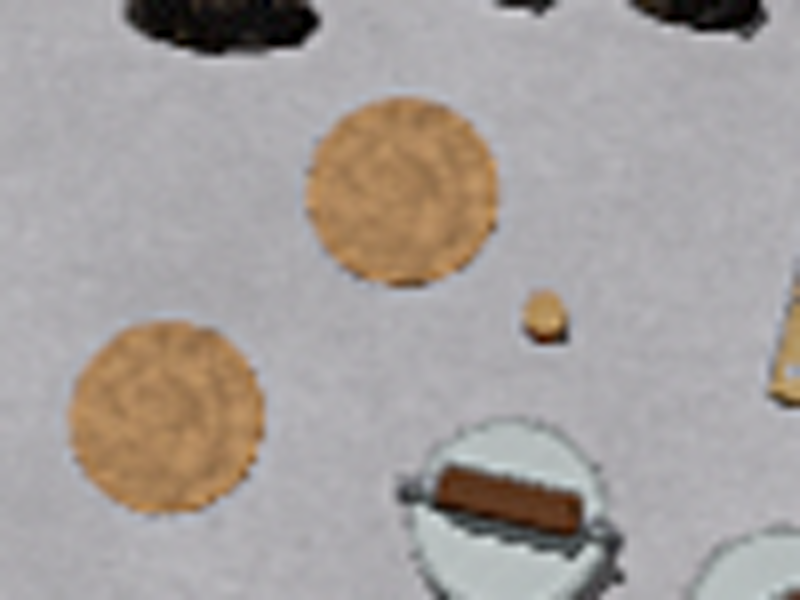

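View pics/s1.png

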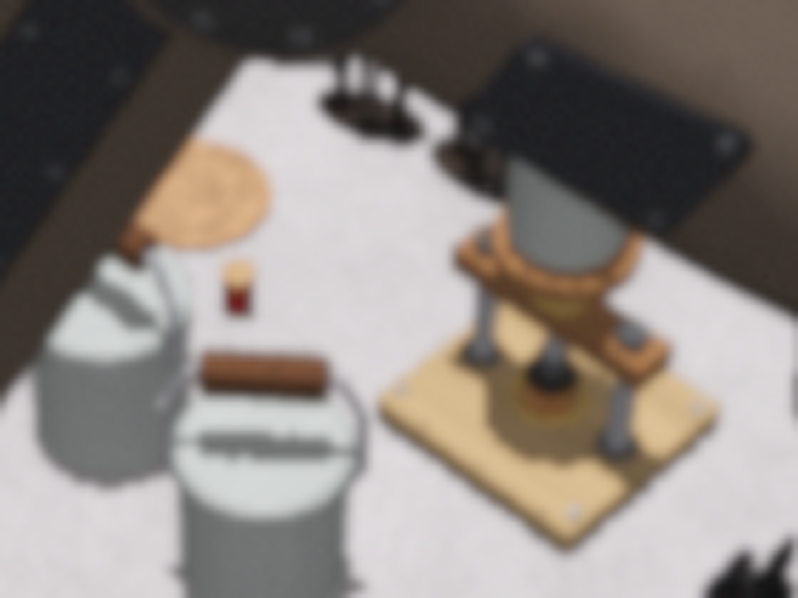

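```bash
python3 - <<'E'
from h import *
c=pickle.load(open("pics/top0.pkl","rb"))
def T(u,v,x0,y0,z,k=8):return at(c,(u+.5)/k-.5+x0,(v+.5)/k-.5+y0,z)
np.set_printoptions(precision=1,suppress=True)
hsv=cv2.cvtColor(c["color"],cv2.COLOR_RGB2HSV).astype(int)
# grip mask
m=((hsv[:,:,0]<15)&(hsv[:,:,1]>120)&(hsv[:,:,2]<130)&(hsv[:,:,2]>40)).astype(np.uint8)
sub=np.zeros_like(m);sub[164:182,306:326]=m[164:182,306:326]
n,l,st,ce=cv2.connectedComponentsWithStats(sub);print(st,ce)
i=1+np.argmax(st[1:,4]);ys,xs=np.nonzero(l==i)
P=np.array([at(c,x,y,293) for x,y in zip(xs,ys)])[:,:2]
print("grip",P.mean(0)); w,v=np.linalg.eigh(np.cov(P.T));print(np.sqrt(12*w),v[:,1],np.degrees(np.arctan2(v[1,1],v[0,1])))
for a in[(243,240),(345,283)]:print(T(*a,280,140,295))
# coasters
m=((hsv[:,:,0]<25)&(hsv[:,:,1]>70)&(hsv[:,:,2]>120)).astype(np.uint8)
n,l,st,ce=cv2.connectedComponentsWithStats(m)
for i in range(1,n):
    x,y=ce[i]
    if 190<x<270 and 160<y<220 and st[i,4]>100:
        p=at(c,x,y,4);print("coaster",st[i],p, at(c,st[i,0]-.5,y,4)-at(c,st[i,0]+st[i,2]-.5,y,4))
# base corners
q=[T(*a,280,140,22) for a in[(113,224),(55,475),(328,546),(385,290)]]
for p in q:print("base",p)
q=np.array(q);print(np.linalg.norm(np.diff(q,axis=0),axis=1),(q[0]+q[2])/2,(q[1]+q[3])/2)
print("nuts",T(147,313,280,140,125),T(352,368,280,140,125))
print("lid",[T(u,v,280,140,247) for u,v in[(199,283),(352,283)]])
print("gourd",T(540,140,280,140,110),"spool",T(545,308,190,150,36))
print("tin2",T(505,520,190,150,0))
E
```

```text
[[     0      0    512    384 196568]
 [   310    169     13      8     40]] [[255.5 191.5]
 [316.1 172.1]]
grip [ 545.1 -212.3]
[12.1 48.2] [0.5 0.9] 62.36447108548608
[ 554.6 -189.2  295. ]
[ 533.5 -236.   295. ]
coaster [228 162  24  24 437] [614.1  83.4   4. ] [  0.8 108.2   0. ]
coaster [199 190  24  24 457] [486.  214.1   4. ] [  0.8 106.7   0. ]
base [ 635.3 -158.1   22. ]
base [ 493.  -122.3   22. ]
base [ 452.3 -270.9   22. ]
base [ 596.3 -308.5   22. ]
[146.8 154.1 148.8] [ 543.8 -214.5   22. ] [ 544.6 -215.4   22. ]
nuts [ 559.9 -163.4  125. ] [ 529.7 -269.1  125. ]
lid [array([ 545.8, -174.4,  247. ]), array([ 545.3, -248.2,  247. ])]
gourd [ 656.4 -377.3  110. ] spool [539.9   4.   36. ]
tin2 [427.8  26.9   0. ]
```

Measurements agree with the given sizes:

| Item | Position (mm) | Note |
|---|---|---|
| Press centre | (544.5, -215.5) | |
| Grip | (544.7, -212.6) | long axis about 64° |
| Left coaster | (486, 214) | 433 mm from the press |

I'll hover over the grip first.

Request:
{"api": "drive_tool", "payload": {
  "steps": [
    {"offset":[0.5,0.5,2],"yaw":0.05,"grip":1},
    {"offset":[1.5,2,5],"yaw":0.12,"grip":1},
    {"offset":[3,4,8],"yaw":0.2,"grip":1},
    {"offset":[5,6.5,11],"yaw":0.3,"grip":1},
    {"offset":[7,9.5,13],"yaw":0.4,"grip":1},
    {"offset":[9.5,12.5,14],"yaw":0.5,"grip":1},
    {"offset":[11.5,15.5,14],"yaw":0.6,"grip":1},
    {"offset":[14,18.5,14],"yaw":0.654,"grip":1},
    {"offset":[15.5,20.5,14],"yaw":0.654,"grip":1},
    {"offset":[16,21,14],"yaw":0.654,"grip":1}
  ]
}}

```text
t: 0.93
tcp_pos: [440.7, -346.3, 368.8]
ee_rot: [[0.9, 0.0, 0.436], [-0.436, 0.001, 0.9], [0.0, -1.0, 0.001]]
contact_force: [-0.8, -0.8, -0.2]
finger_gap: 95.5
```

```bash
python3 - <<'E'
from rig import manip
from h import *
s=manip.get_state();print(s["t"],s["tcp_pos"],s["ee_rot"][:,0],s["joint_positions"])
for n in("scene","top"):
    c=manip.camera(n);pickle.dump(c,open(f"pics/{n}1.pkl","wb"))
crop(c,170,120,400,292,"pics/t3.png",3.4)
crop(pickle.load(open("pics/scene1.pkl","rb")),200,120,512,354,"pics/s3.png",2.5)
E
```

```text
0.9333 [ 440.70507719 -346.28344493  368.7581638 ] [ 9.00076485e-01 -4.35731930e-01  8.00068715e-05] [-4.49278074e+01  1.63685135e+01  8.64325005e+01  3.75844626e-02
  7.72068264e+01 -1.91042569e+01]
```

View pics/t3.png

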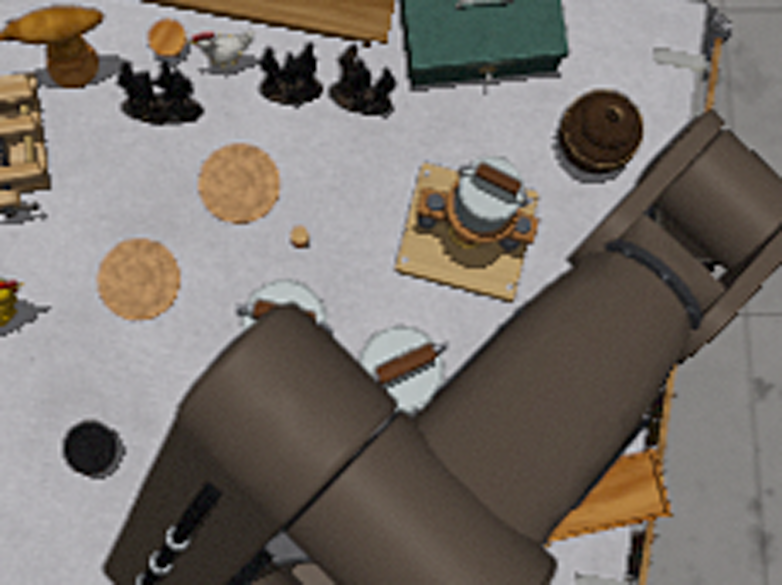

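View pics/s3.png

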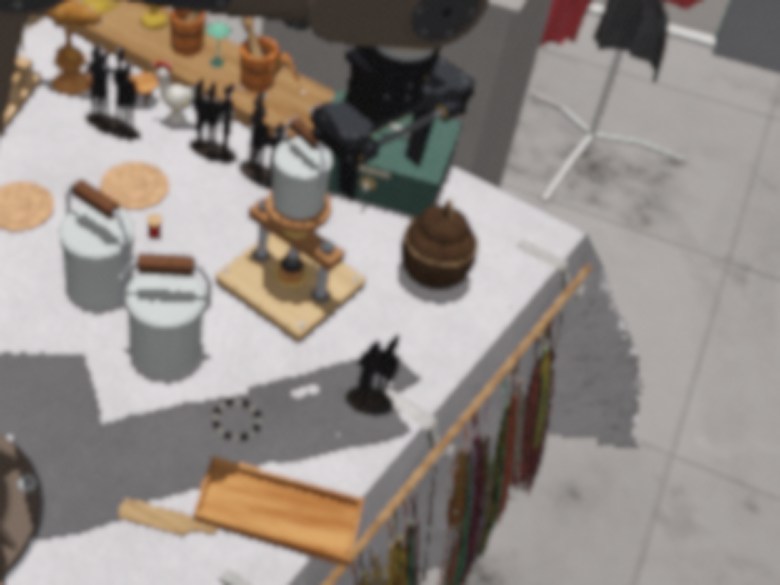

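The top view shows the tin clear at (497,183) in the crop. The scene view shows it at (303,170) with the grip at (303,131). I'll check the grip position across both views.

```bash
python3 - <<'E'
from h import *
c=pickle.load(open("pics/scene1.pkl","rb"))
print([proj(c,p) for p in[(554.6,-189.2,286),(533.5,-236,286),(544.7,-212.6,286),(544.5,-215.5,166)]])
crop(c,295,160,345,215,"pics/s4.png",10)
c=pickle.load(open("pics/top1.pkl","rb"));crop(c,290,155,340,205,"pics/t4.png",12)
E
```

```text
[array([316.25539575, 169.038559  ]), array([327.02052995, 177.57194627]), array([321.66692519, 173.1447979 ]), array([319.28595262, 200.599886  ])]
```

View pics/s4.png

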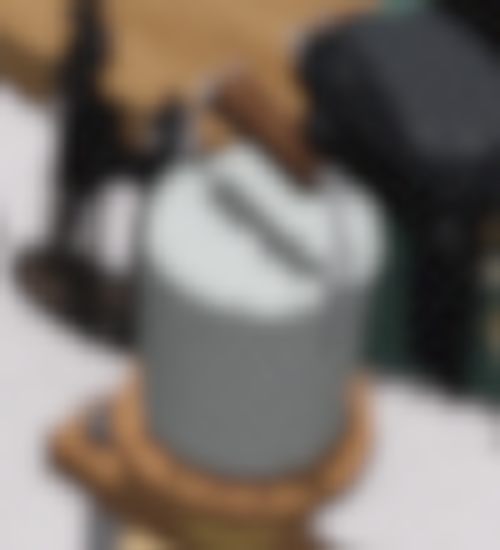

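View pics/t4.png

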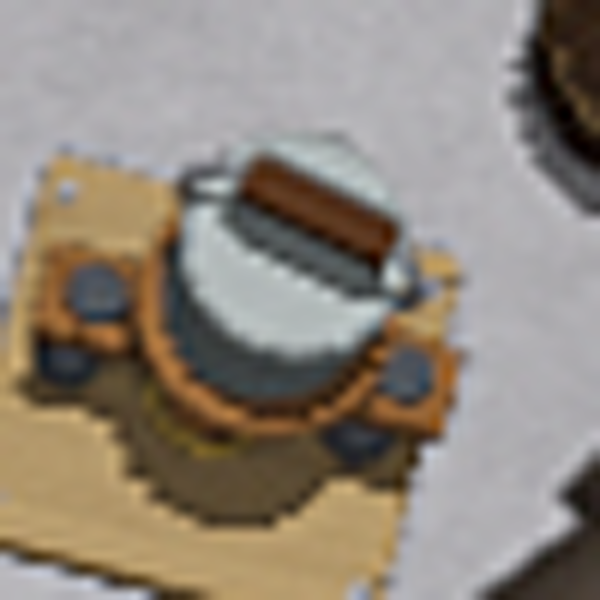

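Request:
{"api": "drive_tool", "payload": {
  "steps": [
    {"offset":[1,1.3,0],"yaw":-0.01,"grip":1},
    {"offset":[3,3.9,0],"yaw":-0.02,"grip":1},
    {"offset":[5,6.5,0],"yaw":-0.02,"grip":1},
    {"offset":[7,9.1,0],"yaw":-0.02,"grip":1},
    {"offset":[8.8,11.4,0],"yaw":-0.02,"grip":1},
    {"offset":[10,13,0],"yaw":-0.02,"grip":1},
    {"offset":[10.5,13.6,0],"yaw":-0.02,"grip":1},
    {"offset":[10.56,13.67,0],"yaw":-0.02,"grip":1},
    {"offset":[10.56,13.67,0],"yaw":-0.02,"grip":1},
    {"offset":[10.56,13.67,0],"yaw":-0.02,"grip":1}
  ]
}}

```text
t: 1.87
tcp_pos: [544.0, -214.0, 368.5]
ee_rot: [[0.889, -0.0, 0.458], [-0.458, -0.0, 0.889], [-0.0, -1.0, -0.0]]
contact_force: [1.2, 0.0, 0.3]
finger_gap: 94.9
```

```bash
python3 - <<'E'
from rig import manip
from h import *
s=manip.get_state();print(s["t"],s["tcp_pos"],s["ee_rot"],s["joint_positions"],s["contact_force"])
for n in("scene","top"):
    c=manip.camera(n);pickle.dump(c,open(f"pics/{n}2.pkl","wb"))
    print(n,proj(c,s["tcp_pos"]),proj(c,(544.7,-212.6,286)))
crop(c,250,120,400,232,"pics/t5.png",5.2)
crop(pickle.load(open("pics/scene2.pkl","rb")),260,100,400,205,"pics/s5.png",5.5)
E
```

```text
1.8667 [ 543.9692052  -214.01922751  368.52740598] [[ 8.89086335e-01 -3.24985357e-04  4.57739427e-01]
 [-4.57739509e-01 -2.46308840e-04  8.89086318e-01]
 [-1.76194767e-04 -9.99999917e-01 -3.67748462e-04]] [-2.79402497e+01  1.86269686e+01  8.31922375e+01 -2.16502601e-02
  7.81906322e+01 -6.94480394e-01] [1.21285866 0.0267384  0.26844393]
scene [324.36997878 152.96125947] [321.66692519 173.1447979 ]
top [319.98737424 167.16054861] [315.92395173 172.66864172]
```

View pics/t5.png

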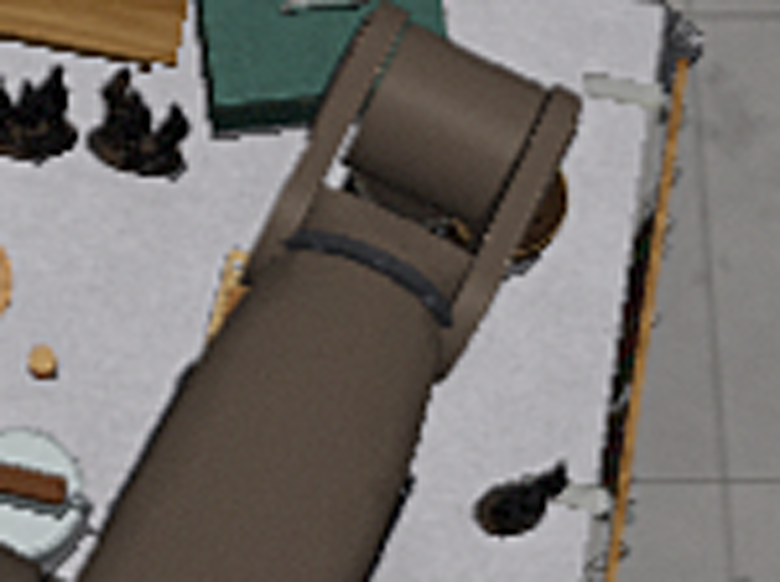

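View pics/s5.png

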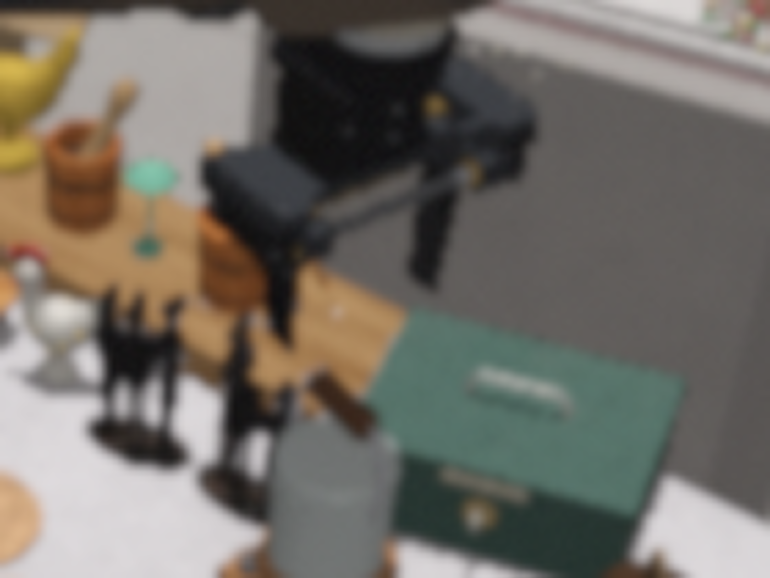

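Both views show the jaws centred over the grip: fingers at (285,300) and (430,250), grip at (340,400) in the scene crop. Next I descend.

Request:
{"api": "drive_tool", "payload": {
  "steps": [
    {"offset":[0,0,-1],"grip":1},
    {"offset":[0,0,-2.5],"grip":1},
    {"offset":[0,0,-4],"grip":1},
    {"offset":[0,0,-5.5],"grip":1},
    {"offset":[0,0,-7],"grip":1},
    {"offset":[0,0,-8.0],"grip":1},
    {"offset":[0,0,-8.6],"grip":1},
    {"offset":[0,0,-8.8],"grip":1},
    {"offset":[0,0,-8.8],"grip":1},
    {"offset":[0,0,-8.8],"grip":1}
  ]
}}

```text
validation failed for argument at $.st...
```

```bash
python3 - <<'E'
from rig import manip
from h import *
s=manip.get_state();print(s["t"],s["tcp_pos"],s["contact_force"])
c=manip.camera("scene")
crop(c,260,120,400,225,"pics/s6.png",5.5)
E
```

```text
1.9667 [ 543.99694004 -213.7957201   368.6961201 ] [ 1.20868985 -0.02994763  0.18604222]
```

View pics/s6.png

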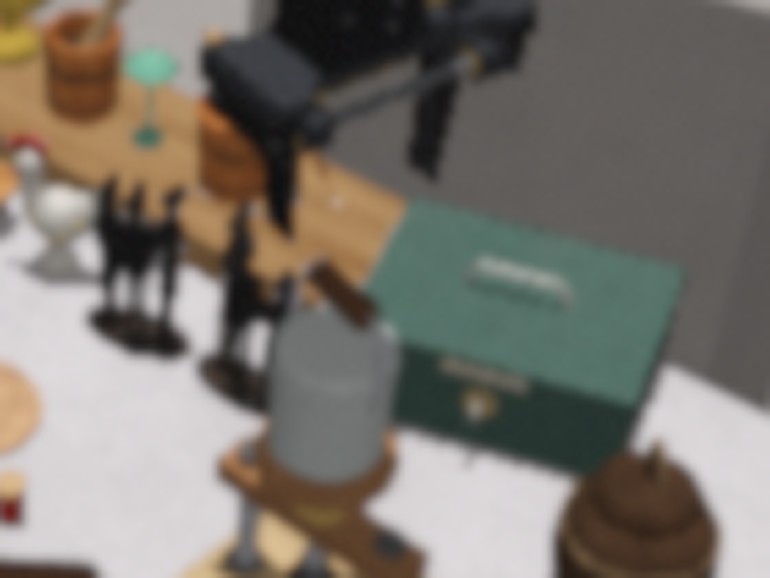

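The call was refused because every row needs a yaw, and nothing moved. I'll resend it with yaw.

Request:
{"api": "drive_tool", "payload": {
  "steps": [
    {"offset":[0,0,-1],"yaw":0,"grip":1},
    {"offset":[0,0,-2.5],"yaw":0,"grip":1},
    {"offset":[0,0,-4],"yaw":0,"grip":1},
    {"offset":[0,0,-5.5],"yaw":0,"grip":1},
    {"offset":[0,0,-7],"yaw":0,"grip":1},
    {"offset":[0,0,-8.0],"yaw":0,"grip":1},
    {"offset":[0,0,-8.6],"yaw":0,"grip":1},
    {"offset":[0,0,-8.8],"yaw":0,"grip":1},
    {"offset":[0,0,-8.8],"yaw":0,"grip":1},
    {"offset":[0,0,-8.8],"yaw":0,"grip":1}
  ]
}}

```text
t: 2.85
tcp_pos: [544.8, -212.7, 281.2]
ee_rot: [[0.89, 0.001, 0.457], [-0.457, -0.0, 0.89], [0.001, -1.0, -0.0]]
contact_force: [0.1, -0.2, 0.2]
finger_gap: 95.0
```

```bash
python3 - <<'E'
from rig import manip
from h import *
s=manip.get_state();print(s["t"],s["tcp_pos"],s["contact_force"])
c=manip.camera("scene")
crop(c,260,120,400,225,"pics/s7.png",5.5)
E
```

```text
2.85 [ 544.83889845 -212.72243632  281.20450915] [ 0.06680185 -0.20061643  0.24274797]
```

View pics/s7.png

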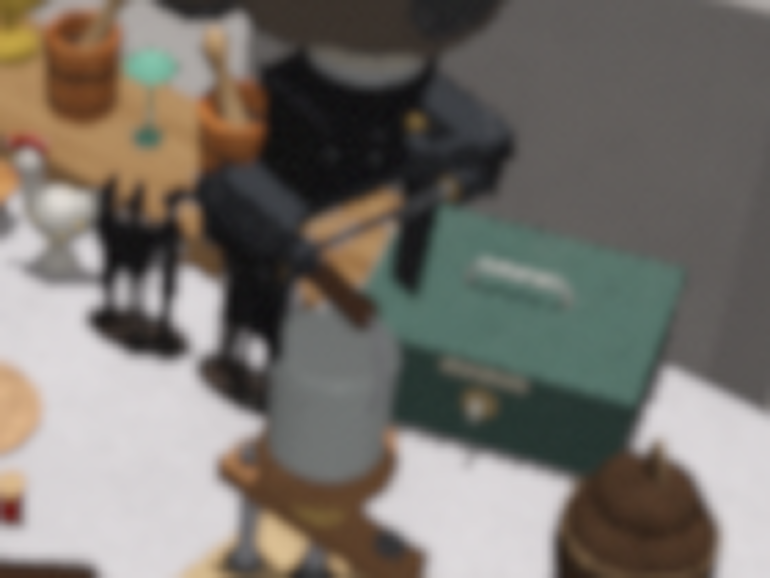

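The jaws straddle the grip. I'll close gradually.

Request:
{"api": "drive_tool", "payload": {
  "force": 25,
  "steps": [
    {"offset":[0,0,0],"yaw":0,"grip":0.5},
    {"offset":[0,0,0],"yaw":0,"grip":0.2},
    {"offset":[0,0,0],"yaw":0,"grip":-0.1},
    {"offset":[0,0,0],"yaw":0,"grip":-0.3},
    {"offset":[0,0,0],"yaw":0,"grip":-0.5},
    {"offset":[0,0,0],"yaw":0,"grip":-0.6},
    {"offset":[0,0,0],"yaw":0,"grip":-0.7},
    {"offset":[0,0,0],"yaw":0,"grip":-1},
    {"offset":[0,0,0],"yaw":0,"grip":-1},
    {"offset":[0,0,0],"yaw":0,"grip":-1}
  ]
}}

```text
t: 3.73
tcp_pos: [544.7, -212.6, 280.7]
ee_rot: [[0.89, 0.0, 0.456], [-0.456, -0.0, 0.89], [0.0, -1.0, -0.0]]
contact_force: [-0.5, -0.0, -0.4]
finger_gap: 34.0
```

Request:
{"api": "drive_tool", "payload": {
  "steps": [
    {"offset":[0,0,0],"yaw":0,"grip":-1},
    {"offset":[0,0,0],"yaw":0,"grip":-1},
    {"offset":[0,0,0],"yaw":0,"grip":-1},
    {"offset":[0,0,0],"yaw":0,"grip":-1},
    {"offset":[0,0,0],"yaw":0,"grip":-1},
    {"offset":[0,0,0],"yaw":0,"grip":-1}
  ]
}}

```text
t: 4.23
tcp_pos: [544.7, -212.5, 280.6]
ee_rot: [[0.89, -0.0, 0.456], [-0.456, 0.0, 0.89], [-0.0, -1.0, -0.0]]
contact_force: [0.7, -0.4, -1.2]
finger_gap: 15.9
```

Gripped at 15.9 mm, against a nominal 16. I'll lift slowly by 70 mm.

Request:
{"api": "drive_tool", "payload": {
  "steps": [
    {"offset":[0,0,0],"yaw":0,"grip":-1},
    {"offset":[0,0,0.2],"yaw":0,"grip":-1},
    {"offset":[0,0,0.6],"yaw":0,"grip":-1},
    {"offset":[0,0,1.3],"yaw":0,"grip":-1},
    {"offset":[0,0,2.4],"yaw":0,"grip":-1},
    {"offset":[0,0,3.6],"yaw":0,"grip":-1},
    {"offset":[0,0,4.8],"yaw":0,"grip":-1},
    {"offset":[0,0,6],"yaw":0,"grip":-1},
    {"offset":[0,0,6.8],"yaw":0,"grip":-1},
    {"offset":[0,0,7],"yaw":0,"grip":-1}
  ]
}}

```text
t: 5.07
tcp_pos: [544.9, -212.7, 352.8]
ee_rot: [[0.89, 0.003, 0.456], [-0.456, -0.001, 0.89], [0.003, -1.0, -0.0]]
contact_force: [0.3, 0.3, -3.0]
finger_gap: 16.0
```

```bash
python3 - <<'E'
from rig import manip
from h import *
s=manip.get_state();print(s["t"],s["tcp_pos"],s["contact_force"],s["finger_gap"])
c=manip.camera("scene")
crop(c,180,100,400,265,"pics/s8.png",3.6)
E
```

```text
5.0667 [ 544.9471546  -212.65656712  352.79617613] [ 0.32079407  0.32306059 -3.03480925] 15.988256056318214
```

View pics/s8.png

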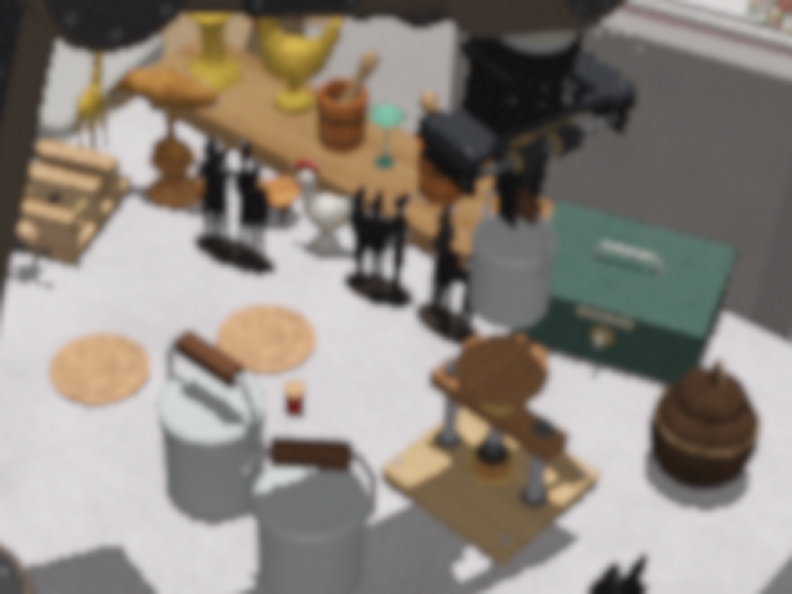

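The tin is lifted upright (scene crop (510,270)) and the plate is empty at (500,370). I'll carry it to the coaster.

Request:
{"api": "drive_tool", "payload": {
  "steps": [
    {"offset":[0,0.3,0],"yaw":0,"grip":-1},
    {"offset":[0,0.9,0],"yaw":0,"grip":-1},
    {"offset":[-0.1,1.8,0],"yaw":0,"grip":-1},
    {"offset":[-0.3,3,0],"yaw":0,"grip":-1},
    {"offset":[-0.5,4.5,0],"yaw":0,"grip":-1},
    {"offset":[-0.8,6.2,0],"yaw":0,"grip":-1},
    {"offset":[-1.1,8,0],"yaw":0,"grip":-1},
    {"offset":[-1.3,9.8,0],"yaw":0,"grip":-1},
    {"offset":[-1.6,11.6,0],"yaw":0,"grip":-1},
    {"offset":[-1.8,13.4,0],"yaw":0,"grip":-1}
  ]
}}

```text
t: 5.95
tcp_pos: [525.9, -76.4, 350.7]
ee_rot: [[0.89, -0.0, 0.456], [-0.456, 0.0, 0.89], [-0.0, -1.0, 0.0]]
contact_force: [-0.2, 0.2, -2.6]
finger_gap: 15.8
```

Request:
{"api": "drive_tool", "payload": {
  "steps": [
    {"offset":[-0.2,1.8,0],"yaw":0,"grip":-1},
    {"offset":[-0.5,3.6,0],"yaw":0,"grip":-1},
    {"offset":[-0.7,5.4,0],"yaw":0,"grip":-1},
    {"offset":[-1,7.2,0],"yaw":0,"grip":-1},
    {"offset":[-1.2,9,0],"yaw":0,"grip":-1},
    {"offset":[-1.5,10.8,0],"yaw":0,"grip":-1},
    {"offset":[-1.7,12.6,0],"yaw":0,"grip":-1},
    {"offset":[-2,14.4,0],"yaw":0,"grip":-1},
    {"offset":[-2.2,16.2,0],"yaw":0,"grip":-1},
    {"offset":[-2.5,18,0],"yaw":0,"grip":-1}
  ]
}}

```text
t: 6.78
tcp_pos: [500.6, 103.4, 350.7]
ee_rot: [[0.89, 0.0, 0.456], [-0.456, 0.0, 0.89], [0.0, -1.0, 0.0]]
contact_force: [-0.2, -0.7, -3.2]
finger_gap: 15.7
```

Request:
{"api": "drive_tool", "payload": {
  "steps": [
    {"offset":[-0.25,1.8,0],"yaw":0,"grip":-1},
    {"offset":[-0.5,3.6,0],"yaw":0,"grip":-1},
    {"offset":[-0.75,5.4,0],"yaw":0,"grip":-1},
    {"offset":[-1,7.1,0],"yaw":0,"grip":-1},
    {"offset":[-1.2,8.6,0],"yaw":0,"grip":-1},
    {"offset":[-1.35,9.8,0],"yaw":0,"grip":-1},
    {"offset":[-1.5,10.6,0],"yaw":0,"grip":-1},
    {"offset":[-1.57,11.1,0],"yaw":0,"grip":-1},
    {"offset":[-1.57,11.26,0],"yaw":0,"grip":-1},
    {"offset":[-1.57,11.26,0],"yaw":0,"grip":-1}
  ]
}}

```text
t: 7.62
tcp_pos: [485.9, 214.1, 350.6]
ee_rot: [[0.89, 0.0, 0.456], [-0.456, -0.0, 0.89], [0.0, -1.0, -0.0]]
contact_force: [-0.3, 0.4, -3.5]
finger_gap: 15.7
```

```bash
python3 - <<'E'
from rig import manip
from h import *
s=manip.get_state();print(s["t"],s["tcp_pos"],s["contact_force"],s["finger_gap"],s["joint_positions"])
c=manip.camera("scene");pickle.dump(c,open("pics/scene3.pkl","wb"))
crop(c,100,50,360,245,"pics/s9.png",3)
c=manip.camera("top")
crop(c,130,100,390,295,"pics/t9.png",3)
E
```

```text
7.6167 [485.87353346 214.13109465 350.6145961 ] [-0.30343479  0.37076019 -3.4678583 ] 15.749887299516722 [ 1.66592817e+01  1.42631503e+01  9.20682165e+01 -1.08467751e-02
  7.36695029e+01  4.38051505e+01]
```

View pics/s9.png

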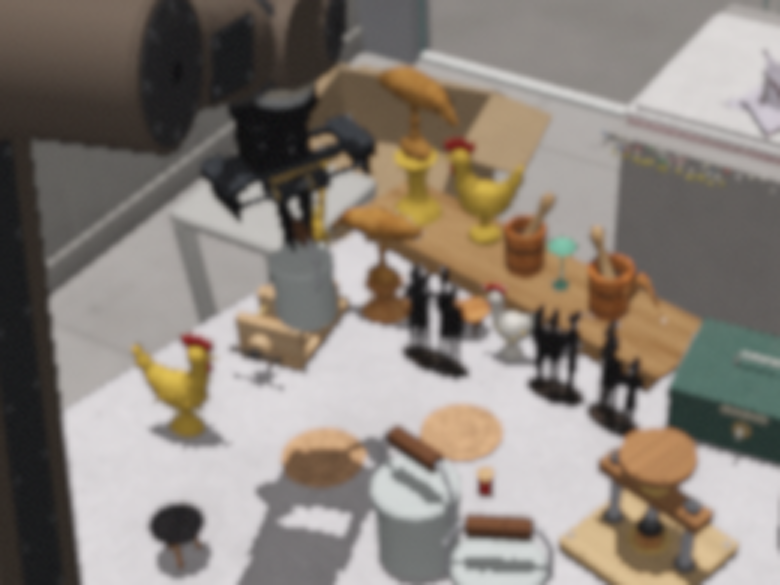

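View pics/t9.png

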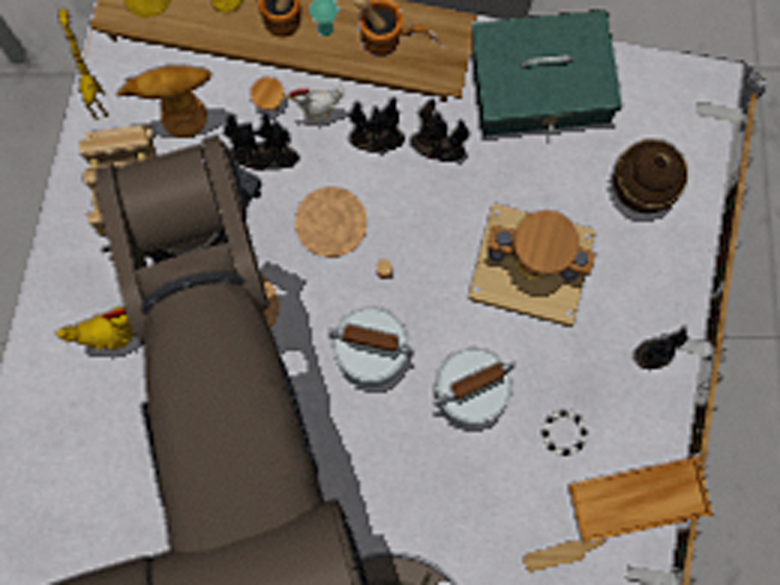

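The tin hangs upright above the left coaster, which is at (325,457) in the scene crop. The plate is clear at (546,240) in the top crop. I'll cross-check the coaster and plate centres.

```bash
python3 - <<'E'
from rig import manip
from h import *
np.set_printoptions(precision=1,suppress=True)
c=pickle.load(open("pics/scene3.pkl","rb"))
print("coaster scene",at(c,(325.5)/3-.5+100,(457.5)/3-.5+50,4))
crop(c,185,185,235,220,"pics/s10.png",14); crop(c,280,185,350,240,"pics/s11.png",11)
c=manip.camera("top");pickle.dump(c,open("pics/top3.pkl","wb"));crop(c,280,155,340,205,"pics/t10.png",12)
E
```

```text
coaster scene [485.2 210.3   4. ]
```

View pics/s10.png

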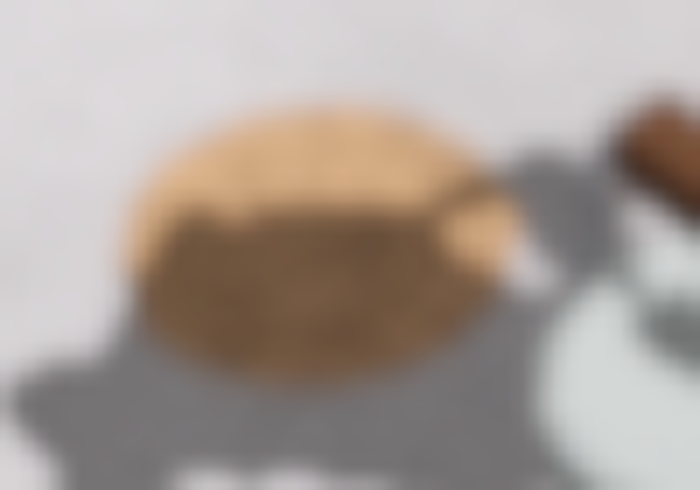

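View pics/s11.png

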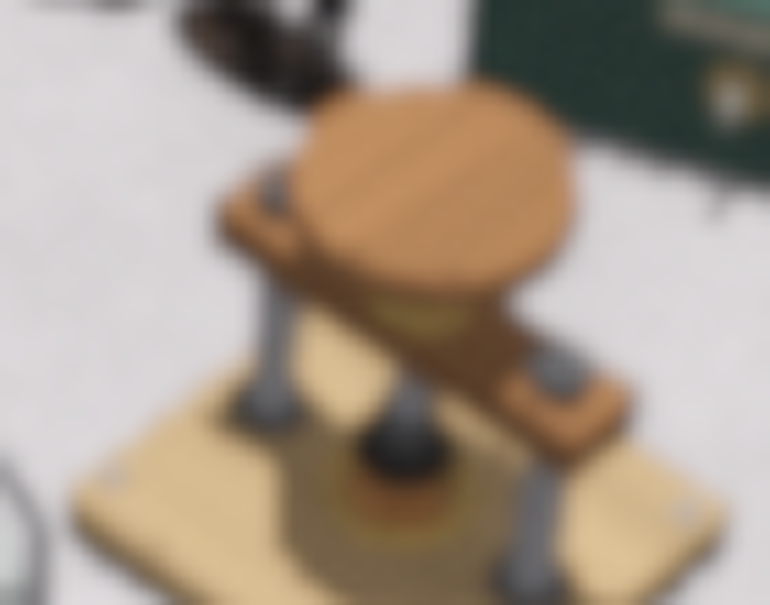

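View pics/t10.png

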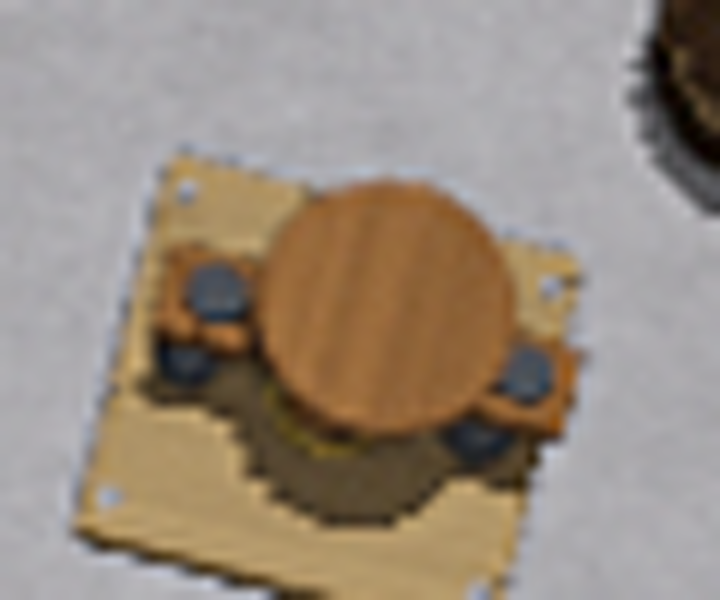

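```bash
python3 - <<'E'
from h import *
np.set_printoptions(precision=1,suppress=True)
c=pickle.load(open("pics/scene3.pkl","rb"))
f=lambda u,v,k,x,y,z:at(c,(u+.5)/k-.5+x,(v+.5)/k-.5+y,z)
print("coaster scene",f(325,243,14,185,185,4),"plate scene",f(436,185,11,280,185,166), "proj top-est", (proj(c,(544.5,-215.5,166))+.5-[280,185])*11)
c=pickle.load(open("pics/top3.pkl","rb"))
print("plate top",f(387,304,12,280,155,166),(proj(c,(544.5,-215.5,166))+.5-[280,155])*12)
E
```

```text
coaster scene [485.2 211.5   4. ] plate scene [ 541.  -216.7  166. ] proj top-est [437.6 177.1]
plate top [ 544.8 -214.7  166. ] [390.  305.5]
```

Plate about (544, -215), coaster about (486, 213). Now descending to about 8 mm above contact.

Request:
{"api": "drive_tool", "payload": {
  "steps": [
    {"offset":[0,0,-0.4],"yaw":0,"grip":-1},
    {"offset":[0,-0.05,-1.2],"yaw":0,"grip":-1},
    {"offset":[0,-0.1,-2.5],"yaw":0,"grip":-1},
    {"offset":[0,-0.1,-4],"yaw":0,"grip":-1},
    {"offset":[0,-0.1,-5.5],"yaw":0,"grip":-1},
    {"offset":[0,-0.1,-7],"yaw":0,"grip":-1},
    {"offset":[0,-0.1,-8.5],"yaw":0,"grip":-1},
    {"offset":[0,-0.1,-10],"yaw":0,"grip":-1},
    {"offset":[0,-0.1,-11.5],"yaw":0,"grip":-1},
    {"offset":[0,-0.1,-13],"yaw":0,"grip":-1}
  ]
}}

```text
t: 8.6
tcp_pos: [485.8, 212.7, 219.3]
ee_rot: [[0.89, -0.0, 0.457], [-0.457, -0.0, 0.89], [-0.0, -1.0, -0.0]]
contact_force: [-0.1, 0.2, -2.7]
finger_gap: 15.5
```

Request:
{"api": "drive_tool", "payload": {
  "steps": [
    {"offset":[0,0,-1.5],"yaw":0,"grip":-1},
    {"offset":[0,0,-3],"yaw":0,"grip":-1},
    {"offset":[0,0,-4.5],"yaw":0,"grip":-1},
    {"offset":[0,0,-6],"yaw":0,"grip":-1},
    {"offset":[0,0,-7.2],"yaw":0,"grip":-1},
    {"offset":[0,0,-8.2],"yaw":0,"grip":-1},
    {"offset":[0,0,-9],"yaw":0,"grip":-1},
    {"offset":[0,0,-9.4],"yaw":0,"grip":-1},
    {"offset":[0,0,-9.4],"yaw":0,"grip":-1},
    {"offset":[0,0,-9.4],"yaw":0,"grip":-1}
  ]
}}

```text
t: 9.43
tcp_pos: [486.1, 213.1, 126.8]
ee_rot: [[0.89, 0.0, 0.457], [-0.457, 0.0, 0.89], [0.0, -1.0, 0.0]]
contact_force: [-0.0, -0.1, -2.5]
finger_gap: 16.1
```

```bash
python3 - <<'E'
from rig import manip
from h import *
s=manip.get_state();print(s["t"],s["tcp_pos"],s["contact_force"],s["finger_gap"])
c=manip.camera("scene")
crop(c,150,100,270,230,"pics/s12.png",4.5)
E
```

```text
9.4333 [486.12959594 213.05414381 126.81861773] [-0.02342307 -0.14919866 -2.53442369] 16.101606931604262
```

View pics/s12.png

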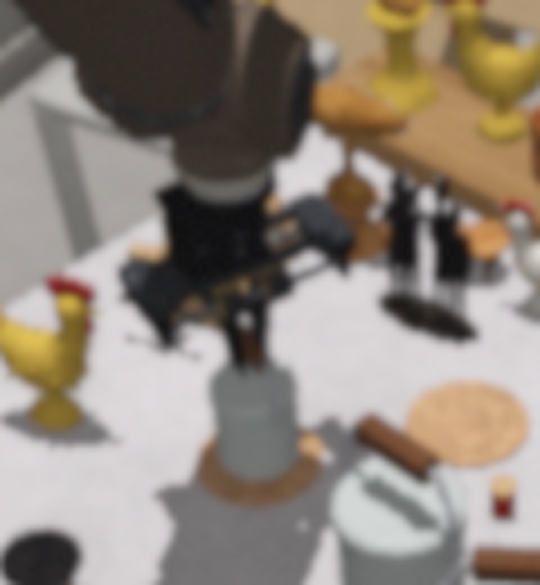

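It is well centred on the coaster, with a small gap left. I'll lower it slowly.

Request:
{"api": "drive_tool", "payload": {
  "steps": [
    {"offset":[0,0,-0.15],"yaw":0,"grip":-1},
    {"offset":[0,0,-0.3],"yaw":0,"grip":-1},
    {"offset":[0,0,-0.45],"yaw":0,"grip":-1},
    {"offset":[0,0,-0.55],"yaw":0,"grip":-1},
    {"offset":[0,0,-0.62],"yaw":0,"grip":-1},
    {"offset":[0,0,-0.68],"yaw":0,"grip":-1},
    {"offset":[0,0,-0.72],"yaw":0,"grip":-1},
    {"offset":[0,0,-0.72],"yaw":0,"grip":-1}
  ]
}}

```text
t: 10.15
tcp_pos: [485.9, 213.0, 119.4]
ee_rot: [[0.89, -0.0, 0.456], [-0.456, -0.0, 0.89], [-0.0, -1.0, -0.0]]
contact_force: [-0.8, 0.8, -3.2]
finger_gap: 15.7
```

Request:
{"api": "drive_tool", "payload": {
  "steps": [
    {"offset":[0,0,-0.03],"yaw":0,"grip":-1},
    {"offset":[0,0,-0.06],"yaw":0,"grip":-1},
    {"offset":[0,0,-0.09],"yaw":0,"grip":-1},
    {"offset":[0,0,-0.09],"yaw":0,"grip":-1}
  ]
}}

```text
t: 10.48
tcp_pos: [486.0, 213.0, 118.6]
ee_rot: [[0.89, 0.0, 0.456], [-0.456, -0.0, 0.89], [0.0, -1.0, 0.0]]
contact_force: [-0.0, -0.3, -3.2]
finger_gap: 15.8
```

Request:
{"api": "drive_tool", "payload": {
  "steps": [
    {"offset":[0,0,-0.03],"yaw":0,"grip":-1},
    {"offset":[0,0,-0.06],"yaw":0,"grip":-1},
    {"offset":[0,0,-0.06],"yaw":0,"grip":-1}
  ]
}}

```text
t: 10.73
tcp_pos: [486.3, 213.1, 118.5]
ee_rot: [[0.89, 0.001, 0.456], [-0.456, 0.0, 0.89], [0.001, -1.0, 0.001]]
contact_force: [0.2, -1.2, 3.9]
finger_gap: 15.5
```

Contact (about +4 N). I'll back off slightly, then open.

Request:
{"api": "drive_tool", "payload": {
  "steps": [
    {"offset":[0,0,0.02],"yaw":0,"grip":-1},
    {"offset":[0,0,0.02],"yaw":0,"grip":-0.6},
    {"offset":[0,0,0.02],"yaw":0,"grip":-0.5},
    {"offset":[0,0,0.02],"yaw":0,"grip":-0.3},
    {"offset":[0,0,0.02],"yaw":0,"grip":0},
    {"offset":[0,0,0.02],"yaw":0,"grip":0.4},
    {"offset":[0,0,0.02],"yaw":0,"grip":0.4},
    {"offset":[0,0,0.02],"yaw":0,"grip":0.4},
    {"offset":[0,0,0.02],"yaw":0,"grip":0.4},
    {"offset":[0,0,0.02],"yaw":0,"grip":0.4}
  ]
}}

```text
t: 11.57
tcp_pos: [486.0, 213.0, 118.1]
ee_rot: [[0.89, 0.0, 0.456], [-0.456, -0.0, 0.89], [0.0, -1.0, -0.0]]
contact_force: [-0.0, 0.3, 0.3]
finger_gap: 63.8
```

Request:
{"api": "drive_tool", "payload": {
  "steps": [
    {"offset":[0,0,0.3],"yaw":0,"grip":0.4},
    {"offset":[0,0,1],"yaw":0,"grip":0.4},
    {"offset":[0,0,2.5],"yaw":0,"grip":0.4},
    {"offset":[0,0,4.5],"yaw":0,"grip":0.4},
    {"offset":[0,0,7],"yaw":0,"grip":0.4},
    {"offset":[0,0,10],"yaw":0,"grip":0.4},
    {"offset":[0,0,13],"yaw":0,"grip":0.4},
    {"offset":[0,0,15.5],"yaw":0,"grip":0.4},
    {"offset":[0,0,17],"yaw":0,"grip":0.4},
    {"offset":[0,0,17.5],"yaw":0,"grip":0.4}
  ]
}}

```text
t: 12.4
tcp_pos: [486.4, 213.2, 296.4]
ee_rot: [[0.89, 0.005, 0.456], [-0.456, 0.001, 0.89], [0.003, -1.0, 0.003]]
contact_force: [0.3, -0.1, -0.1]
finger_gap: 66.8
```

```bash
python3 - <<'E'
from rig import manip
from h import *
s=manip.get_state();print(s["t"],s["tcp_pos"],s["contact_force"],s["finger_gap"])
c=manip.camera("scene");pickle.dump(c,open("pics/scene4.pkl","wb"))
crop(c,150,100,270,230,"pics/s13.png",4.5)
E
```

```text
12.4 [486.42374985 213.21891553 296.4165213 ] [ 0.28980923 -0.08449451 -0.06668529] 66.7869938766264
```

View pics/s13.png

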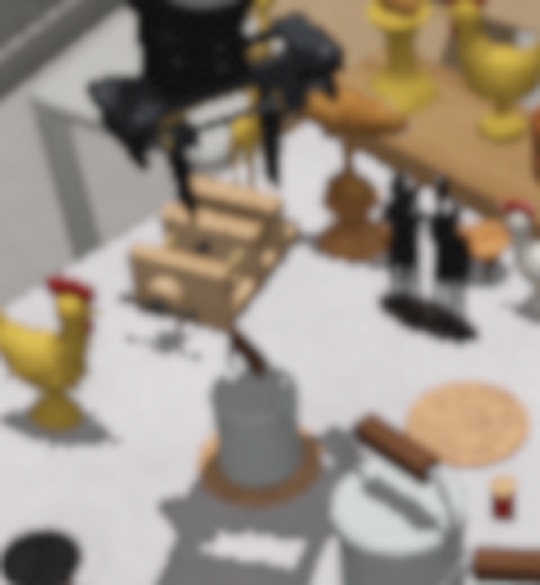

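The tin stands upright in the middle of the coaster at (258,430). Next: move to above the plate, closing the fingers on the way.

Request:
{"api": "drive_tool", "payload": {
  "steps": [
    {"offset":[0.1,-0.6,0],"yaw":0,"grip":0},
    {"offset":[0.3,-2,0],"yaw":0,"grip":-0.5},
    {"offset":[0.6,-4.2,0],"yaw":0,"grip":-1},
    {"offset":[0.9,-6.8,0],"yaw":0,"grip":-1},
    {"offset":[1.3,-9.6,0],"yaw":0,"grip":-1},
    {"offset":[1.7,-12.4,0],"yaw":0,"grip":-1},
    {"offset":[2.1,-15.2,0],"yaw":0,"grip":-1},
    {"offset":[2.5,-18,0],"yaw":0,"grip":-1},
    {"offset":[2.8,-20.8,0],"yaw":0,"grip":-1},
    {"offset":[3.2,-23.6,0],"yaw":0,"grip":-1}
  ]
}}

```text
t: 13.28
tcp_pos: [517.3, -24.7, 291.6]
ee_rot: [[0.89, -0.003, 0.457], [-0.457, 0.0, 0.89], [-0.002, -1.0, -0.001]]
contact_force: [0.8, -0.2, -0.2]
finger_gap: 5.3
```

Request:
{"api": "drive_tool", "payload": {
  "steps": [
    {"offset":[0.4,-2.8,0],"yaw":0,"grip":-1},
    {"offset":[0.8,-5.6,0],"yaw":0,"grip":-1},
    {"offset":[1.1,-8.4,0],"yaw":0,"grip":-1},
    {"offset":[1.5,-11.2,0],"yaw":0,"grip":-1},
    {"offset":[1.9,-13.8,0],"yaw":0,"grip":-1},
    {"offset":[2.2,-16.2,0],"yaw":0,"grip":-1},
    {"offset":[2.5,-18,0],"yaw":0,"grip":-1},
    {"offset":[2.64,-19.2,0],"yaw":0,"grip":-1},
    {"offset":[2.64,-19.23,0],"yaw":0,"grip":-1},
    {"offset":[2.64,-19.23,0],"yaw":0,"grip":-1}
  ]
}}

```text
t: 14.12
tcp_pos: [543.9, -215.3, 292.1]
ee_rot: [[0.889, -0.002, 0.457], [-0.457, 0.001, 0.889], [-0.002, -1.0, 0.0]]
contact_force: [-0.0, 0.3, -0.3]
finger_gap: 0.5
```

```bash
python3 - <<'E'
from rig import manip
from h import *
s=manip.get_state();print(s["t"],s["tcp_pos"],s["contact_force"],s["finger_gap"])
c=manip.camera("top");pickle.dump(c,open("pics/top5.pkl","wb"));crop(c,190,160,270,220,"pics/t12.png",10)
c=manip.camera("scene");pickle.dump(c,open("pics/scene5.pkl","wb"))
crop(c,100,90,380,265,"pics/s14.png",2.8)
E
```

```text
14.1167 [ 543.91825411 -215.25315888  292.13606243] [-0.02846408  0.32955723 -0.25081141] 0.490318053255618
```

View pics/t12.png

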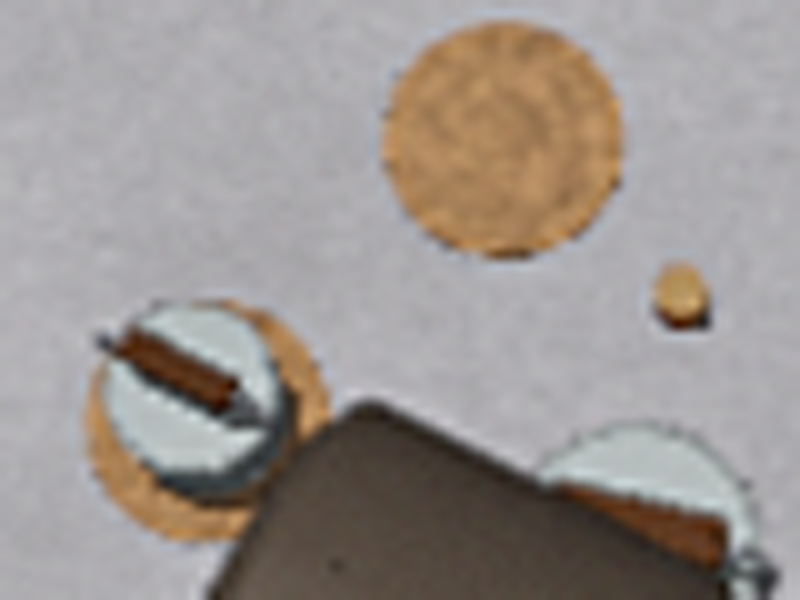

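View pics/s14.png

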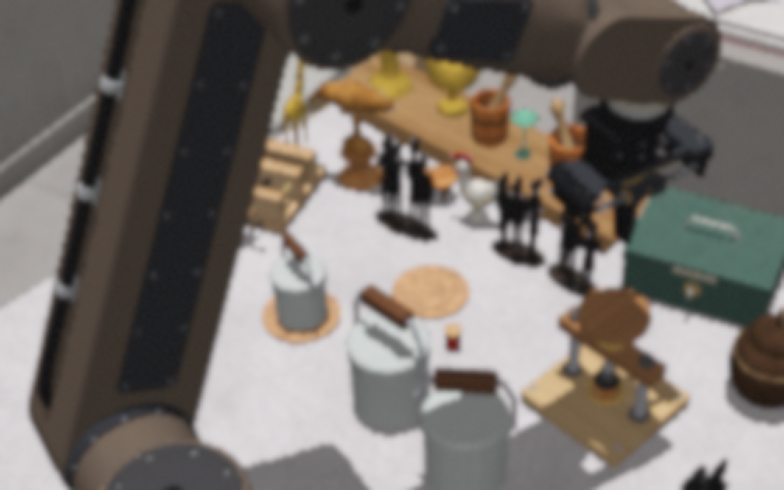

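The tin is wholly on the coaster in both views and the fingers are shut above the plate. I'll lower to about 10 mm above the plate.

Request:
{"api": "drive_tool", "payload": {
  "steps": [
    {"offset":[0,0,-0.5],"yaw":0,"grip":-1},
    {"offset":[0,0,-1.7],"yaw":0,"grip":-1},
    {"offset":[0,0,-3.2],"yaw":0,"grip":-1},
    {"offset":[0,0,-4.8],"yaw":0,"grip":-1},
    {"offset":[0,0,-6.4],"yaw":0,"grip":-1},
    {"offset":[0,0,-8],"yaw":0,"grip":-1},
    {"offset":[0,0,-9.3],"yaw":0,"grip":-1},
    {"offset":[0,0,-10],"yaw":0,"grip":-1},
    {"offset":[0,0,-10.32],"yaw":0,"grip":-1},
    {"offset":[0,0,-10.32],"yaw":0,"grip":-1}
  ]
}}

```text
t: 15.05
tcp_pos: [544.3, -214.8, 189.6]
ee_rot: [[0.89, -0.001, 0.456], [-0.456, 0.0, 0.89], [-0.001, -1.0, 0.0]]
contact_force: [0.6, 0.7, -0.6]
finger_gap: 0.2
```

```bash
python3 - <<'E'
from rig import manip
from h import *
s=manip.get_state();print(s["t"],s["tcp_pos"],s["contact_force"],s["finger_gap"])
c=manip.camera("scene");pickle.dump(c,open("pics/scene6.pkl","wb"))
crop(c,260,130,370,245,"pics/s15.png",5.2)
E
```

```text
15.05 [ 544.31464237 -214.76966232  189.63118288] [ 0.56829268  0.70467172 -0.59602418] 0.24401296373016365
```

View pics/s15.png

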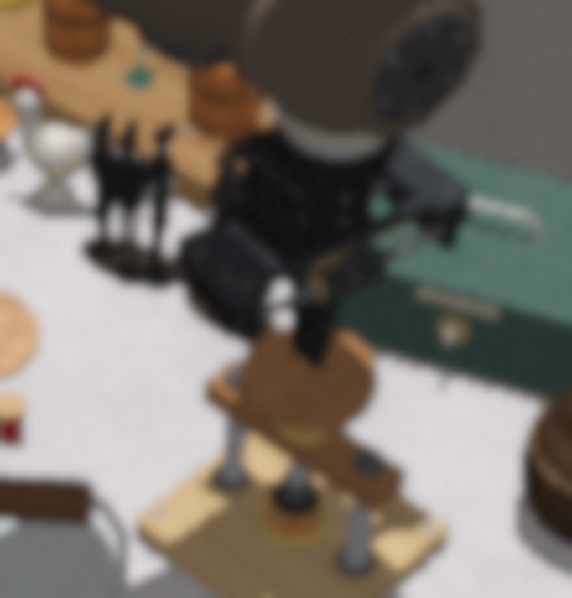

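Request:
{"api": "drive_tool", "payload": {
  "steps": [
    {"offset":[0,0,-0.3],"yaw":0,"grip":-1},
    {"offset":[0,0,-0.6],"yaw":0,"grip":-1},
    {"offset":[0,0,-0.85],"yaw":0,"grip":-1},
    {"offset":[0,0,-1.05],"yaw":0,"grip":-1},
    {"offset":[0,0,-1.25],"yaw":0,"grip":-1},
    {"offset":[0,0,-1.45],"yaw":0,"grip":-1},
    {"offset":[0,0,-1.65],"yaw":0,"grip":-1},
    {"offset":[0,0,-1.85],"yaw":0,"grip":-1},
    {"offset":[0,0,-2],"yaw":0,"grip":-1},
    {"offset":[0,0,-2],"yaw":0,"grip":-1}
  ]
}}

```text
t: 15.93
tcp_pos: [544.4, -215.3, 170.5]
ee_rot: [[0.89, 0.001, 0.457], [-0.457, -0.0, 0.89], [0.001, -1.0, -0.0]]
contact_force: [-2.6, 0.7, 9.6]
finger_gap: 0.3
```

Request:
{"api": "drive_tool", "payload": {
  "steps": [
    {"offset":[0,0,0],"yaw":0,"grip":-1},
    {"offset":[0,0,0],"yaw":0,"grip":-1},
    {"offset":[0,0,0],"yaw":0,"grip":-1}
  ]
}}

```text
t: 16.18
tcp_pos: [544.4, -215.3, 170.8]
ee_rot: [[0.89, 0.001, 0.456], [-0.456, -0.0, 0.89], [0.001, -1.0, -0.0]]
contact_force: [-2.4, 1.2, 10.0]
finger_gap: 0.5
```

About 9.5 mm of travel at 10 N, matching the spring data. Another 5.6 mm to go.

Request:
{"api": "drive_tool", "payload": {
  "steps": [
    {"offset":[0,0,-0.1],"yaw":0,"grip":-1},
    {"offset":[0,0,-0.2],"yaw":0,"grip":-1},
    {"offset":[0,0,-0.3],"yaw":0,"grip":-1},
    {"offset":[0,0,-0.4],"yaw":0,"grip":-1},
    {"offset":[0,0,-0.5],"yaw":0,"grip":-1},
    {"offset":[0,0,-0.56],"yaw":0,"grip":-1},
    {"offset":[0,0,-0.56],"yaw":0,"grip":-1},
    {"offset":[0,0,-0.56],"yaw":0,"grip":-1},
    {"offset":[0,0,-0.56],"yaw":0,"grip":-1}
  ]
}}

```text
t: 16.93
tcp_pos: [544.4, -215.3, 165.6]
ee_rot: [[0.89, 0.001, 0.456], [-0.456, -0.001, 0.89], [0.001, -1.0, -0.0]]
contact_force: [-5.2, 1.9, 13.1]
finger_gap: 0.1
```

```bash
python3 - <<'E'
from rig import manip
from h import *
for i in range(3):
    c=manip.camera("scene");s=manip.get_state();print(s["t"],s["tcp_pos"],s["contact_force"],s["finger_gap"])
pickle.dump(c,open("pics/scene7.pkl","wb"))
crop(c,260,130,370,245,"pics/s16.png",5.2)
crop(c,120,120,390,300,"pics/s17.png",2.9)
E
```

```text
16.9833 [ 544.42567064 -215.31432201  165.58794664] [-4.32358506  1.87151786 12.4867784 ] 0.5408288869878605
17.0333 [ 544.41831621 -215.29749187  165.5957649 ] [-3.92971932  1.83992824 12.85952282] 0.489467508948394
17.0833 [ 544.40312392 -215.28368202  165.60049994] [-3.12831585  2.40009563 13.75671903] 0.5122555411901206
```

View pics/s16.png

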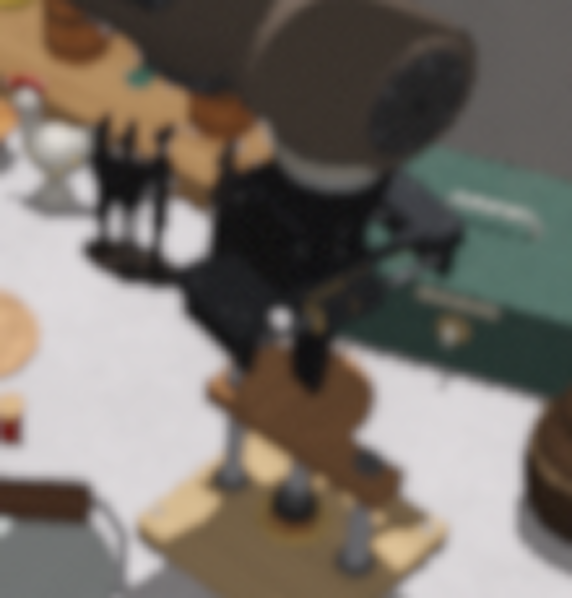

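View pics/s17.png

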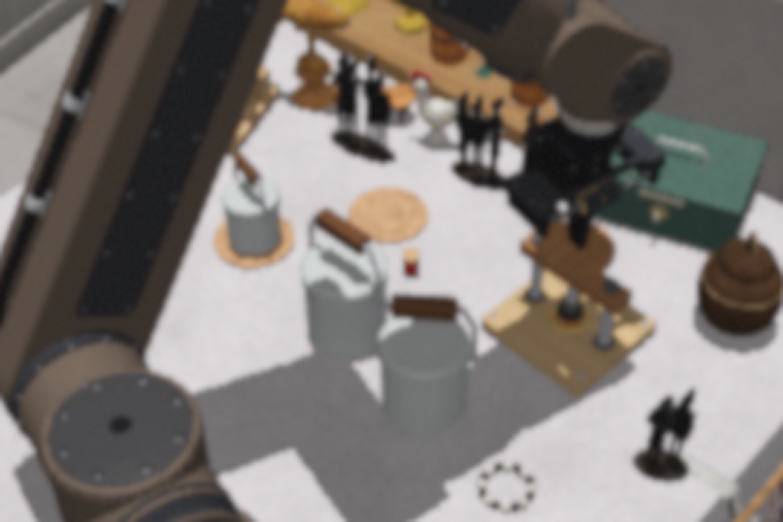

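The foot now bears on the brooch at (295,500). The measured 165.6 mm means 14.4 mm of travel, so I'll trim 0.5 mm and let it settle.

Request:
{"api": "drive_tool", "payload": {
  "steps": [
    {"offset":[0,0,-0.03],"yaw":0,"grip":-1},
    {"offset":[0,0,-0.05],"yaw":0,"grip":-1},
    {"offset":[0,0,-0.05],"yaw":0,"grip":-1},
    {"offset":[0,0,-0.05],"yaw":0,"grip":-1},
    {"offset":[0,0,-0.05],"yaw":0,"grip":-1},
    {"offset":[0,0,-0.05],"yaw":0,"grip":-1},
    {"offset":[0,0,-0.05],"yaw":0,"grip":-1},
    {"offset":[0,0,-0.05],"yaw":0,"grip":-1},
    {"offset":[0,0,-0.05],"yaw":0,"grip":-1},
    {"offset":[0,0,-0.05],"yaw":0,"grip":-1}
  ]
}}

```text
t: 17.92
tcp_pos: [544.4, -215.3, 165.1]
ee_rot: [[0.89, 0.001, 0.456], [-0.456, -0.001, 0.89], [0.001, -1.0, -0.0]]
contact_force: [-4.1, 1.3, 13.3]
finger_gap: 0.6
```

```bash
python3 - <<'E'
from rig import manip
from h import *
for i in range(4):
    c=manip.camera("top");s=manip.get_state();print(s["t"],s["tcp_pos"],s["contact_force"],s["finger_gap"])
crop(c,120,90,400,300,"pics/t18.png",2.8)
E
```

```text
17.9667 [ 544.40482321 -215.32108613  165.1267542 ] [-3.95439744  2.35816273 13.62655086] 0.2140653421445376
18.0167 [ 544.43491443 -215.31324286  165.15211086] [-3.92010394  1.68174826 12.97094744] 0.7510531488279834
18.0667 [ 544.42214414 -215.29857234  165.14700271] [-3.4883454   1.47389704 12.752317  ] 0.5765453611797917
18.1167 [ 544.41997259 -215.30505292  165.1514492 ] [-3.33843104  2.25857866 13.68003472] 0.6213922210424362
```

View pics/t18.png

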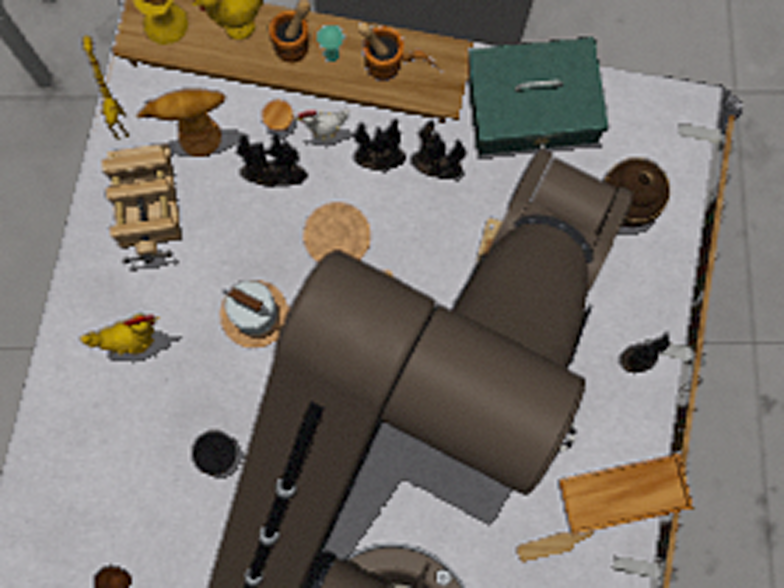

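The tin stands on the left coaster at (250,308), the bystanders in view are where they were, and the plate is held at about 15 mm and 13 N. I'll hand in.

```bash
python3 -c "
from rig import manip
print(manip.sign_off())"
```

```text
the job is handed in; nothing more can be done
None
```

The job is handed in: the small tin is on the left coaster, and the arm is holding the palm plate down by about 15 mm. I lifted the tin by its handle (grip read 15.9 mm), set it down with about 4 N of contact force, and let go. Then I pressed the plate at its centre with closed fingers.

**Last checks:**
- **Tin:** both cameras show it upright and wholly on the coaster, near its centre at about (486, 213).
- **Plate:** the TCP reads 165.1 mm, which means about 14.9 mm of travel. The force is about 13 N, as the spring data predicts for 15 mm. There is also a small steady sideways force of about 4 N.
- **Brooch:** before the last 0.5 mm of pressing, the scene view showed the rubber foot bearing on it.
- **Bystanders:** those in view are unmoved. In the final top picture the arm hid the bracelet and spool, but the scene view about a second earlier showed both in place.
- **Time:** about 18 s of the 59 s allowed.

**Disagreements:** the two cameras differed by 2–4 mm on the coaster and plate centres, within what the placing needed. One move call was refused because its rows left out the yaw, and nothing moved.

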